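Lock the tube rotator's drum with its linch pin

ROBOT

A 6-joint arm with a two-finger parallel gripper is mounted at the origin on the work surface. World frame = base frame: x ahead of the robot, y to its left, z up, the work surface at z = 0. Lengths are in m, angles in rad, forces in N, time in s.
With the tool pointing down it reaches from about 0.25 to 0.775 m from the base axis. Payload 4 kg.
Tool frame: the origin (TCP) lies between the finger pads; the fingertips stand 25 mm ahead of it and the grasp point (between the pads) lies 6 mm ahead of it (robot.tip_reach is the z of the fingertips in the tool frame, in m); z points along the fingers, y is the line along which they close (so a half turn about z gives the same grasp; the last joint's range is limited). The gripper opens to 94 mm and grips with 3 to 60 N. Pads are 16 mm wide; open, the fingers measure 119 mm over their backs; the gripper's body (75 mm by 177 mm) begins 78 mm behind the grasp point.
Start: joints at [1.141, 0.087, 1.371, -0, 1.684, -0.103], TCP at [0.177, 0.521, 0.231] pointing down, gripper open.
Joint ranges: [-3.1, 3.1], [-0.76, 2.03], [0.27, 2.55], [-1.08, 4.22], [0.17, 2.65], [-2.57, 2.57]. Speed limits (rad/s): [2.79, 2.79, 3.14, 3.14, 3.14, 3.14].

INTERFACE

Orientations are given as [roll, pitch, yaw] about the fixed x, y, z axes, in that order (R = Rz(yaw) Ry(pitch) Rx(roll)).
In Python, from bench import robot gives the robot as it stands. The module is installed in compiled form; this text tells all that it offers.
- The arm moves only by the shell command python3 -m handwheel 'ROWS'. ROWS is JSON, a list of rows, each a list of 3 entries, a list of its own where there are three numbers: the turn, a rotation vector about the world's x, y, z in units of 90 degrees (1.0 is 90 degrees), then the shift along the world's x, y, z in units of 0.05 m (1.0 is 0.05 m), then the closure, from 0 (fully open) to 1 (shut). A call has 1 to 5 rows; each row shifts and turns the commanded pose from where the row before left it; what a row does not reach is not made up. A row lasts 1/10 s, in which the tool goes at most 50 mm and 8.59 degrees, less where a joint would pass 70% of its speed; a pose out of reach is approached as far as the arm can. A call with a number of a shift or a turn outside -1 to 1 is refused whole. A call with a gripper value outside its range is refused whole. The fingers move at their own pace and stop on an object; the grip force is fixed at half the most. Time passes only in rows, so rows that do not move let the fingers close. It gives the time, the measured TCP pose, the force, the opening and the grip force at its end, in the units of the state.
- robot.get_obs(): the state, without advancing time (a new reading comes with each control period).
- robot.snapshot(name): name is "side" or "top" or "wrist"; returns (picture, depth): 400x640x3 uint8, red, green, blue; 400x640 float32, m along the optical axis (not along the pixel's ray), 0 where there is no reading.
- robot.calibration(name): a dict with "mtx" (3x3 intrinsics, pixels), "extrinsics" (4x4, takes a point from camera to world coordinates); the wrist camera has in their place "hand_eye" (4x4, takes a point from camera to tool coordinates, whose origin is the TCP and whose axes are the flange's). Camera axes: x right, y down, z forward; pixel columns grow to the right and rows downward; lengths in m; the calibration is good to about 2 mm. A picture is of the moment at which its call begins: read the wrist's pose just before it. calibration takes no time and is no camera call.
- robot.close_job(): hands the job in; it is judged then, once.
Trained networks look in the newest picture that a camera, given by its name, has taken for a name from the list of things; names that differ only in an ending like _2 or _b are one class to them, and where a whole thing is asked for, a point or a joint stands for the part that bears it (a point fixed in the world has none). Each returns a list of dicts, best first, with "p" (0 to 1); they miss things now and then, are a little off and sometimes report something else, mostly with a low value. They report only what shows in the picture. A call takes as long as a camera call. They do not tell look-alikes from the thing itself.
- robot.boxes_of(query, camera): "bbox" ([left, top, right, bottom] in pixels, round what is visible of it).
The state is a dict: "time": time; "joint_positions": joint angles; "qvel": joint speeds; "joint_torque": joint torques, N m; "tool_pos": TCP position; "ee_rot": TCP orientation; "wrist_force": force on the tool from outside, world axes, zero at the start; "wrist_torque": the same for the moment, N m; "width": finger opening in m; "finger_force": force on a finger pad.
Only numpy, scipy, OpenCV 4.12 (cv2) and the standard library are available. Lean on these libraries where they do the work, as an engineer would, in place of code of your own. Each camera call takes 0.05 s, during which the arm holds its last target. There are 200 camera calls.

TASK

Lock the drum of the tube rotator onto its square spindle: take the linch pin (the one with the wire loop) out of its stand, push it down fully home through the cross hole near the spindle's free end with its loop still open, then swing the sprung loop over the end of the spindle until it snaps shut beneath it. Let go and leave the plain pin and the other things on the bench where they are.

Things in the scene. Friction and masses are not known exactly. Their poses are not given: they have to be found in the camera images.
- rotator: Tube rotator, fixed: white motor box (165 mm high), white drum disc (150 mm across) with capped tubes, on a level steel spindle 26 mm square. Origin on the bench under the cross hole; x along the spindle to its free end, z up. Spindle top at z 118 mm, free end at x +24; hub from x -104, disc from x -109 back, up to z 180; box at x -160 to -270.
- cross_hole (a point): Centre of the upper mouth of the upright round cross hole (14.5 mm diameter with a 2 mm chamfer, right through the spindle), in the spindle's top face 118 mm above the bench and 24 mm from its free end. Axes as rotator.
- spindle_end (a point): Centre of the spindle's free end face, 105 mm above the bench. Axes as rotator. Below the spindle's end there is only the bench.
- pin: Steel linch pin, about 160 g, upright in its stand. Origin: centre of the underside of its round flange (28 mm across, 8 thick), which rests on stand or spindle when home; z up. Shank below: 11 mm round, 56 long, last 10 tapered. Head above: block 20 mm along x, 16 along y, top at z 60. x: the way the loop closes; in the spindle it must point like the rotator's x, within about 10 degrees.
- pin_head (a point): Where to grip: on the pin's axis 50 mm above its origin, by the head's two y faces (16 mm apart), clear above the loop's legs and hinge axle. The axle lies along the pin's y at z = 12 mm, 8 mm thick, reaching y = +-27 mm. Axes as pin.
- loop (a joint): Loop's angle about the pin's y, rad. 0 open: leans back 60 degrees from upright (pin's -x, +z) and stays there by its weight. Grows as it swings up (1.05 upright), forward (2.62 level, to the pin's +x), down; 4.01 shut, 10 degrees short of straight down, crossbar under the spindle. A weak spring throws it shut once upright; under 1 N at the crossbar lifts it.
- loop_bow (a point): Middle of the loop's crossbar. The loop is a U of 8 mm round steel: legs at y = +-23 mm (38 mm clear between) from the hinge axle to the crossbar, whose centre line is 70 mm from the axle. In the pin's frame: open at x -60.5, z +47 mm; shut at x +12, z -57 mm.
- pin_tip (a point): Lower end of the linch pin's shank, 56 mm below the pin's origin.
- stand: Grey plastic block, 70 x 70 x 65 mm high, fixed, that holds the linch pin in its middle hole (60 mm deep). Origin under its centre.
- plain_pin: Plain steel pin without a loop (same shank and flange, round 18 mm knob up to z = 36 mm), upright in a second stand like the first. Not needed; leave it. Origin at the underside of its flange.
- tip_box: Blue and white pipette tip box, 85 x 120 x 52 mm high, loose. Leave it. Origin under its centre.
- beaker: Clear glass beaker, 72 mm diameter, 90 mm high, loose. Leave it. Origin under its centre.
- bottle: White bottle with a yellow cap, 68 mm diameter, 150 mm high, loose. Leave it. Origin under its centre.
- jar: Amber jar with a black cap, 60 mm diameter, 75 mm high, loose. Leave it. Origin under its centre.
- screwdriver: Screwdriver with a black handle lying on the bench, loose. Leave it.
Things that resemble listed ones, but are neither listed nor needed, are in the scene too. Leave any green look-alike of the pin alone.

How it is judged:
On the way:
1. the linch pin stands fully home in the cross hole with its loop still open (distance between pin and cross_hole below 0.006 m and z of pin in the frame of cross_hole below 0.004 m and z of pin_tip in the frame of cross_hole below -0.05 m and angle between pin's own z axis and vertical below 0.2 rad and value of joint loop below 1.3 rad), for 0.2 s.
At the end, for the whole second after the job is handed in: The linch pin stands in the cross hole, flange within 4 mm of the spindle's top and 6 mm of the hole's mouth, upright within 0.2 rad; its loop is shut (loop joint above 3.7 rad) with the crossbar more than 35 mm below the spindle's top face; pin and loop at rest (distance between pin and cross_hole below 0.006 m and z of pin in the frame of cross_hole below 0.004 m and angle between pin's own z axis and vertical below 0.2 rad and value of joint loop above 3.7 rad and z of loop_bow in the frame of cross_hole below -0.035 m and linear speed of pin below 0.02 m/s and velocity of joint loop between -0.3 and 0.3 rad/s); the robot touches nothing.
It fails at once if the plain pin is moved more than 30 mm (distance of plain_pin from where it was at the start of the episode above 0.03 m).
It fails at once if the tip box, beaker, bottle, jar or screwdriver is moved more than 30 mm (distance of any of tip_box, beaker, bottle, jar, screwdriver from where it was at the start of the episode above 0.03 m).
It also fails if it takes over 51 s, if anything falls off the work surface, if the arm or the gripper's body presses on something with over 40 N, if the wrist force passes 120 N, or if a joint passes its speed limit or range.

## Working session

There is one attempt and no reset: what is moved stays moved. The work goes in short steps, Python scripts to look and compute and a shell command to move; the robot and the scene stay as the last step left them, time stands still between calls to the robot, and variables do not carry over. Pictures are saved under pics/ and viewed, at most 10 in all, crops included, and the job is handed in when it is done.

```bash
mkdir -p pics
cat > h.py <<'E'
import numpy as np, cv2
from bench import robot
from scipy.spatial.transform import Rotation as R
def cam(n):
    c=robot.calibration(n)
    if n=="wrist":
        o=robot.get_obs(); T=np.eye(4); T[:3,:3]=R.from_euler('xyz',o["ee_rot"]).as_matrix(); T[:3,3]=o["tool_pos"]
        return np.array(c["mtx"]),T@np.array(c["hand_eye"])
    return np.array(c["mtx"]),np.array(c["extrinsics"])
def world(n,d,M=None):
    K,T=M or cam(n); v,u=np.mgrid[:d.shape[0],:d.shape[1]]
    p=np.stack([(u-K[0,2])/K[0,0]*d,(v-K[1,2])/K[1,1]*d,d],-1)
    return p@T[:3,:3].T+T[:3,3]
def proj(n,P,M=None):
    K,T=M or cam(n); c=(np.atleast_2d(P)-T[:3,3])@T[:3,:3]; q=c@K.T; return q[:,:2]/q[:,2:]
def save(f,img,s=1):
    img=cv2.resize(img,None,fx=s,fy=s,interpolation=cv2.INTER_CUBIC); cv2.imwrite("pics/"+f,img[:,:,::-1])
E
python3 - <<'E'
from h import *
np.set_printoptions(precision=3,suppress=True)
ims=[]
for n in ["top","side"]:
    p,d=robot.snapshot(n); np.savez(n+"0.npz",p=p,d=d); save(n+"0.png",p,1.25); W=world(n,d)
    print(n,cam(n)[1].round(3).tolist(), cam(n)[0][0,0])
    for q in ["pin","loop","plain_pin","stand","rotator"]:
        for b in robot.boxes_of(q,n)[:4]:
            l,t,r,bt=map(int,b["bbox"]); w=W[(t+bt)//2,(l+r)//2]
            print(n,q,round(b["p"],2),[l,t,r,bt],w)
print(robot.get_obs())
E
```

```text
top [[-0.011, -0.981, 0.195, 0.304], [-1.0, 0.005, -0.029, 0.122], [0.027, -0.196, -0.98, 1.042], [0.0, 0.0, 0.0, 1.0]] 366.1382106108052
top pin 0.95 [185, 296, 235, 325] [0.209 0.398 0.001]
top pin 0.54 [395, 119, 449, 127] [ 0.742 -0.212  0.019]
top pin 0.51 [304, 167, 333, 194] [0.555 0.103 0.067]
top pin 0.44 [273, 99, 299, 134] [0.722 0.188 0.113]
top loop 0.6 [304, 172, 331, 193] [0.551 0.105 0.061]
top loop 0.54 [189, 294, 213, 319] [ 0.22   0.423 -0.001]
top loop 0.3 [307, 167, 329, 194] [0.555 0.103 0.067]
top plain_pin 0.63 [235, 188, 249, 195] [0.518 0.303 0.097]
top stand 0.97 [293, 159, 331, 200] [0.556 0.119 0.072]
top rotator 0.93 [400, 173, 525, 243] [ 0.457 -0.248  0.167]
side [[-0.999, -0.032, 0.037, 0.422], [-0.049, 0.573, -0.818, 0.958], [0.005, -0.819, -0.574, 0.706], [0.0, 0.0, 0.0, 1.0]] 383.10829671404815
side pin 0.78 [419, 274, 452, 320] [0.203 0.385 0.039]
side pin 0.56 [281, 186, 307, 210] [ 0.563 -0.025 -0.   ]
side loop 0.67 [290, 187, 308, 211] [ 0.546 -0.019  0.001]
side loop 0.5 [417, 297, 447, 326] [0.219 0.431 0.048]
side plain_pin 0.46 [286, 247, 298, 263] [0.525 0.317 0.083]
side stand 0.36 [204, 193, 231, 247] [0.727 0.216 0.096]
side rotator 0.75 [295, 105, 356, 159] [ 0.476 -0.251  0.123]
{'time': 0.6, 'joint_positions': array([ 1.141,  0.087,  1.371, -0.   ,  1.684, -0.103]), 'qvel': array([ 0.001,  0.   , -0.002, -0.   , -0.   , -0.   ]), 'joint_torque': array([ -0.   , -33.978, -30.242,   0.072,   0.024,  -0.   ]), 'tool_pos': array([0.177, 0.521, 0.231]), 'ee_rot': array([3.141, 0.   , 2.815]), 'wrist_force': array([-0.604,  0.484, -0.094]), 'wrist_torque': array([ 0.027,  0.007, -0.001]), 'finger_force': 0.0, 'width': 0.0938319218812389}
```

View pics/top0.png

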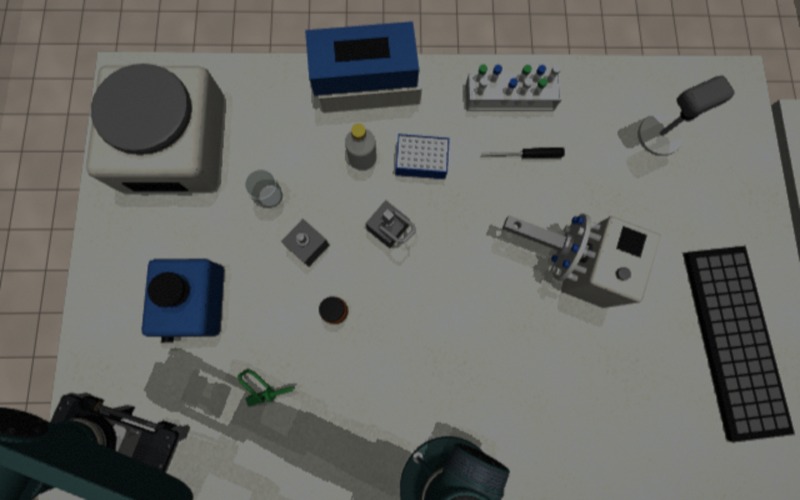

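View pics/side0.png

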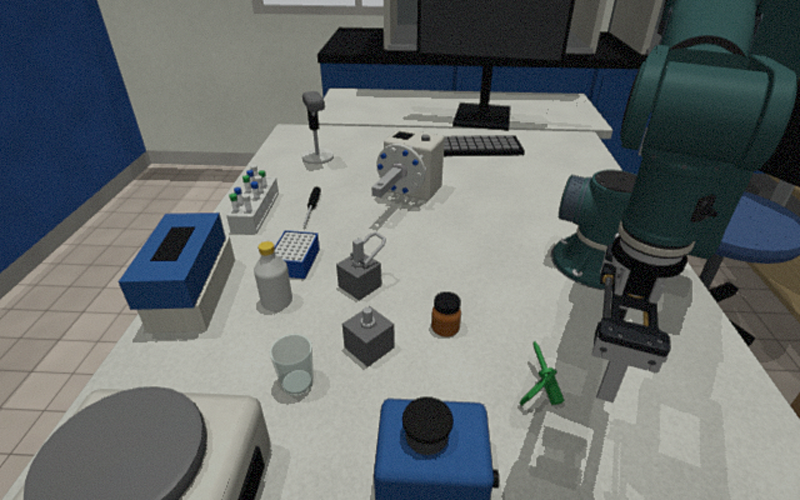

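The linch pin, with its silver loop, is in its stand at about (390,215) in the top view (saved PNG) and (358,250) in the side view. Three things could be mistaken for it:
- **Plain pin:** top (303,240), side (367,318). It has a knob and no loop.
- **Green look-alike:** top (262,388), side (545,380). It lies on the bench.
- **Screwdriver:** top (525,153).

I choose the one with the silver loop. The spindle runs from about (505,222) to (565,245) in the top view.

Run:
```python
from h import *
np.set_printoptions(precision=4,suppress=True)
for n in ["top","side"]:
    z=np.load(n+"0.npz"); W=world(n,z["d"]); d=z["d"]
    A=W[(abs(W[...,0]-.56)<.09)&(abs(W[...,1]-.1)<.09)&(d>0)]
    for lo,hi in [(.06,.072),(.1,.116),(.116,.14)]:
        B=A[(A[:,2]>lo)&(A[:,2]<hi)]; print(n,"pin",lo,len(B),B.mean(0) if len(B) else 0, B.min(0), B.max(0))
    B=A[(A[:,2]>.06)&(A[:,2]<.07)][:,:2]
    print("stand rect",cv2.minAreaRect(B.astype(np.float32)*1000))
    S=W[(W[...,0]>.38)&(W[...,0]<.62)&(W[...,1]>-.25)&(W[...,1]<-.02)&(W[...,2]>.11)&(W[...,2]<.124)&(d>0)]
    print(n,"spindle",len(S),S.min(0),S.max(0)); np.save("S"+n,S)
    print(cv2.minAreaRect(S[:,:2].astype(np.float32)*1000), np.median(S[:,2]))
t=np.load("top0.npz")["p"]; s=np.load("side0.npz")["p"]
a=cv2.resize(t[150:230,280:440],(800,400),interpolation=cv2.INTER_CUBIC)
b=cv2.resize(s[125:245,255:375],(400,400),interpolation=cv2.INTER_CUBIC)
save("crop1.png",a)
```

```text
top pin 0.06 438 [0.5639 0.1277 0.0645] [0.5164 0.0775 0.06  ] [0.6136 0.1742 0.0713]
top pin 0.1 103 [0.528  0.0903 0.109 ] [0.505  0.0669 0.1002] [0.5635 0.1348 0.1158]
top pin 0.116 50 [0.5619 0.1238 0.1238] [0.5505 0.1139 0.1172] [0.5724 0.1347 0.1271]
stand rect ((564.5811767578125, 125.07689666748047), (70.63253784179688, 70.38008880615234), 50.2644157409668)
top spindle 583 [ 0.4267 -0.2497  0.11  ] [ 0.5608 -0.1209  0.1238]
((510.7069396972656, -202.90496826171875), (174.86643981933594, 75.54072570800781), 44.630157470703125) 0.11741261725886709
side pin 0.06 335 [0.5639 0.1374 0.0654] [0.5159 0.0891 0.06  ] [0.6112 0.174  0.0719]
side pin 0.1 123 [0.5381 0.1035 0.1081] [0.5056 0.0689 0.1004] [0.5735 0.1366 0.1154]
side pin 0.116 50 [0.562  0.1288 0.123 ] [0.5513 0.1156 0.116 ] [0.573  0.14   0.1272]
stand rect ((563.656982421875, 126.51609802246094), (71.47811889648438, 74.01197052001953), 50.782691955566406)
side spindle 284 [ 0.4269 -0.2499  0.1101] [ 0.5605 -0.1192  0.1239]
((511.70855712890625, -198.03074645996094), (167.8861083984375, 77.1861572265625), 44.1414794921875) 0.11826238655497556
```

View pics/crop1.png

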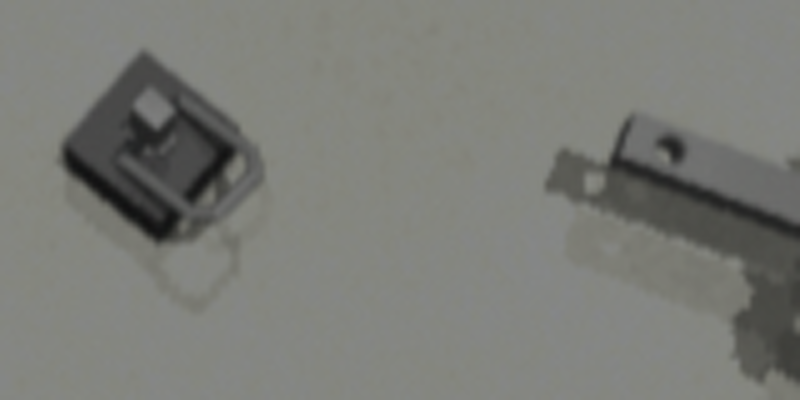

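The crop confirms the choice: square head at (155,107), loop open towards the lower right, stand aligned with it. The cross hole is at (670,150), near the left end, which is the free one.

Run:
```python
from h import *
np.set_printoptions(precision=4,suppress=True)
for n in ["top","side"]:
    S=np.load("S"+n+".npy")
    S=S[(S[:,2]>.115)]
    P=S[:,:2]
    u=np.array([np.cos(np.radians(70)),np.sin(np.radians(70))])
    P=P[(P@u>(P@u).max()-.085)]
    r=cv2.minAreaRect(P.astype(np.float32)*1000); print(n,len(P),r, P.min(0),P.max(0)); bp=cv2.boxPoints(r); print(bp)
    t=np.load(n+"0.npz"); W=world(n,t["d"])
    H=W[(abs(W[...,0]-.562)<.02)&(abs(W[...,1]-.126)<.02)&(W[...,2]>.119)]
    print("head",cv2.minAreaRect(H[:,:2].astype(np.float32)*1000),np.median(H,0))
K,T=cam("top")
for px,z in [((280+670/5,150+150/5),.118),((280+155/5,150+105/5),.125)]:
    r=T[:3,:3]@np.linalg.solve(K,[*px,1]); o=T[:3,3]; print(px,o+r*(z-o[2])/r[2])
p=robot.get_obs(); print(R.from_euler('xyz',p["ee_rot"]).as_matrix()); print(robot.calibration("wrist"))
```

```text
top 284 ((534.5311889648438, -164.04696655273438), (84.81989288330078, 27.069387435913086), 67.9412612915039) [ 0.5074 -0.206 ] [ 0.5605 -0.1219]
[[ 506.0599 -198.2694]
 [ 531.1478 -208.4355]
 [ 563.0024 -129.8245]
 [ 537.9146 -119.6584]]
head ((562.2118530273438, 123.2896957397461), (19.052335739135742, 15.359695434570312), 43.77206802368164) [0.562  0.1242 0.1244]
side 110 ((533.1092529296875, -161.2452392578125), (84.70182037353516, 29.171220779418945), 67.82807159423828) [ 0.5068 -0.2045] [ 0.5605 -0.1198]
[[ 503.6195 -194.9601]
 [ 530.6337 -205.969 ]
 [ 562.599  -127.5304]
 [ 535.5848 -116.5215]]
head ((561.2786254882812, 127.03092193603516), (19.334728240966797, 17.462711334228516), 41.0908203125) [0.562  0.127  0.1248]
(414.0, 180.0) [ 0.5406 -0.1482  0.118 ]
(311.0, 171.0) [0.564  0.1216 0.125 ]
[[-0.9471  0.321   0.0001]
 [ 0.321   0.9471  0.0001]
 [-0.0001  0.0002 -1.    ]]
{'mtx': array([[329.0991,   0.    , 320.6587],
       [  0.    , 329.0991, 200.5583],
       [  0.    ,   0.    ,   1.    ]]), 'hand_eye': array([[ 0.0006, -0.9674, -0.2534,  0.0743],
       [ 1.    ,  0.0007, -0.0002,  0.0003],
       [ 0.0003, -0.2534,  0.9674, -0.1551],
       [ 0.    ,  0.    ,  0.    ,  1.    ]])}
```

```bash
python3 -m handwheel '[[[0,0,-0.09],[0.55,-0.56,0.06],0],[[0,0,-0.09],[0.55,-0.56,0.06],0],[[0,0,-0.09],[0.55,-0.56,0.06],0],[[0,0,-0.09],[0.55,-0.56,0.06],0],[[0,0,-0.09],[0.55,-0.56,0.06],0]]'
python3 -m handwheel '[[[0,0,-0.09],[0.55,-0.56,0.06],0],[[0,0,-0.09],[0.55,-0.56,0.06],0],[[0,0,-0.09],[0.55,-0.56,0.06],0],[[0,0,-0.09],[0.55,-0.56,0.06],0],[[0,0,-0.09],[0.55,-0.56,0.06],0]]'
python3 -m handwheel '[[[0,0,-0.09],[0.55,-0.56,0.06],0],[[0,0,-0.09],[0.55,-0.56,0.06],0],[[0,0,-0.09],[0.55,-0.56,0.06],0],[[0,0,-0.09],[0.55,-0.56,0.06],0],[[0,0,0],[0,0,0],0]]'
python3 - <<'E'
from h import *
M=cam("wrist"); p,d=robot.snapshot("wrist"); np.savez("w1.npz",p=p,d=d,K=M[0],T=M[1]); save("w1.png",p,1.25)
W=world("wrist",d,M); o=robot.get_obs(); print(o["tool_pos"],o["ee_rot"])
for q in ["pin","loop","stand"]: print(q,[(round(b["p"],2),np.round(b["bbox"])) for b in robot.boxes_of(q,"wrist")[:2]])
for lo,hi in [(.062,.067),(.118,.13)]:
    m=(abs(W[...,0]-.562)<.06)&(abs(W[...,1]-.125)<.06)&(W[...,2]>lo)&(W[...,2]<hi)
    A=W[m]; print(lo,len(A),np.median(A[:,2]),cv2.minAreaRect(A[:,:2].astype(np.float32)*1000))
E
```

```text
time: 1.1
tool_pos: [0.3149, 0.3798, 0.2459]
ee_rot: [3.141, -0.0, 2.103]
wrist_force: [1.1, 0.5, -0.5]
width: 0.0941
finger_force: 0.0
time: 1.6
tool_pos: [0.4525, 0.2396, 0.2609]
ee_rot: [3.141, -0.0, 1.395]
wrist_force: [0.7, 0.7, -0.6]
width: 0.0942
finger_force: 0.0
time: 2.1
tool_pos: [0.5641, 0.1253, 0.2718]
ee_rot: [3.14, 0.001, 0.828]
wrist_force: [0.3, 0.5, 0.3]
width: 0.0941
finger_force: 0.0
[0.56267455 0.12713843 0.27186358] [-3.14100813e+00  7.46291545e-04  8.32758688e-01]
pin [(0.61, array([296., 171., 346., 254.]))]
loop [(0.97, array([291., 181., 346., 252.]))]
stand [(0.9, array([288., 146., 351., 211.]))]
0.062 2420 0.06584489549318964 ((564.8212890625, 126.69375610351562), (70.28082275390625, 69.95027923583984), 50.17997360229492)
0.118 369 0.1260902538017888 ((563.6619873046875, 125.13961791992188), (20.524450302124023, 15.241780281066895), 47.47474670410156)
```

View pics/w1.png

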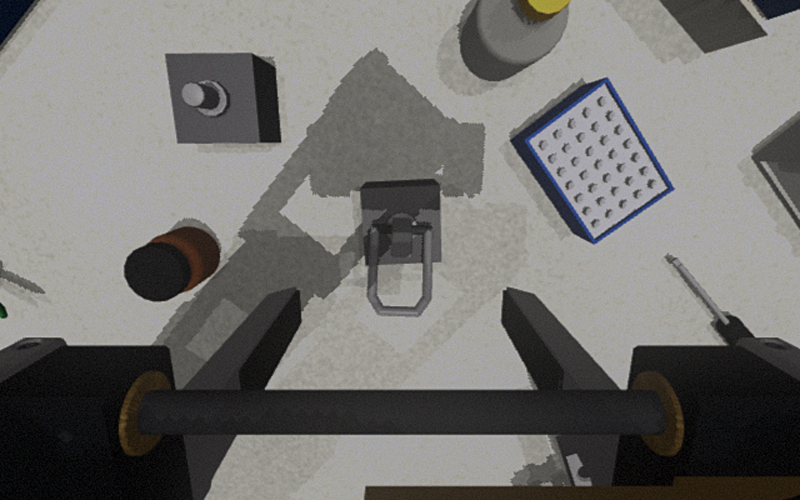

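The wrist view shows the pin head at (403,222) and the loop straight below it, with its crossbar at (400,308). The tool is lined up with the pin. I go down and grip.

```bash
python3 -m handwheel '[[[0,0,0.01],[0.02,-0.04,-0.75],0],[[0,0,0],[0,0,-0.75],0],[[0,0,0],[0,0,-0.75],0],[[0,0,0],[0,0,-0.6],0.3],[[0,0,0],[0,0,-0.17],0.4]]'
python3 -m handwheel '[[[0,0,0],[0,0,0],1],[[0,0,0],[0,0,0],1],[[0,0,0],[0,0,0],1],[[0,0,0],[0,0,0],1],[[0,0,0],[0,0,0],1]]'
```

```text
time: 2.8
tool_pos: [0.5591, 0.1279, 0.1174]
ee_rot: [-3.136, 0.006, 0.854]
wrist_force: [0.4, -0.8, -0.0]
width: 0.0813
finger_force: 0.0
time: 3.3
tool_pos: [0.5632, 0.127, 0.1228]
ee_rot: [3.14, -0.002, 0.851]
wrist_force: [-0.1, -0.0, -1.1]
width: 0.0416
finger_force: 0.0
```

```bash
python3 -m handwheel '[[[0,0,0],[0,0,0],1],[[0,0,0],[0,0,0],1],[[0,0,0],[0,0,0],1],[[0,0,0],[0,0,0],1],[[0,0,0],[0,0,0],1]]'
python3 -m handwheel '[[[0,0,0],[0,0,0.2],1],[[0,0,0],[0,0,0.4],1],[[0,0,0],[0,0,0.5],1],[[0,0,0],[0,0,0.5],1],[[0,0,0],[0,0,0.4],1]]'
```

```text
time: 3.8
tool_pos: [0.563, 0.1264, 0.1215]
ee_rot: [3.14, 0.0, 0.851]
wrist_force: [0.9, -2.0, 0.0]
width: 0.0159
finger_force: 29.9
time: 4.3
tool_pos: [0.5619, 0.1275, 0.223]
ee_rot: [-3.14, -0.0, 0.852]
wrist_force: [0.6, 0.0, -2.8]
width: 0.0158
finger_force: 30.0
```

```bash
python3 -m handwheel '[[[0,0,0.03],[-0.06,-0.6,0.3],1],[[0,0,0.03],[-0.06,-0.78,0.3],1],[[0,0,0.03],[-0.06,-0.78,0.2],1],[[0,0,0.03],[-0.06,-0.78,0.1],1],[[0,0,0.03],[-0.06,-0.78,0],1]]'
python3 -m handwheel '[[[0,0,0.03],[-0.06,-0.8,0],1],[[0,0,0.03],[-0.06,-0.7,0],1],[[0,0,0],[0,-0.25,0],1],[[0,0,0],[0,0,0],1],[[0,0,0],[0,0,0],1]]'
cat > look.py <<'E'
from h import *
import sys
np.set_printoptions(precision=4,suppress=True)
M=cam("wrist"); o=robot.get_obs(); p,d=robot.snapshot("wrist"); f=sys.argv[1]; np.savez(f+".npz",p=p,d=d,K=M[0],T=M[1]); save(f+".png",p,1.25)
W=world("wrist",d,M); print(o["tool_pos"],o["ee_rot"])
for n in ["wrist"]:
    m=(W[...,2]>.114)&(W[...,2]<.122)&(abs(W[...,0]-.541)<.05)&(abs(W[...,1]+.147)<.07)&(d>0)
    A=W[m]; r=cv2.minAreaRect(A[:,:2].astype(np.float32)*1000); print(len(A),np.median(A[:,2]),r); print(cv2.boxPoints(r))
    print(proj("wrist",[[.541,-.147,.118]],M)*1.25)
E
python3 look.py w2
```

```text
time: 4.8
tool_pos: [0.547, -0.0597, 0.2678]
ee_rot: [-3.141, -0.002, 1.09]
wrist_force: [0.1, 0.4, -2.8]
width: 0.0161
finger_force: 30.0
time: 5.3
tool_pos: [0.5415, -0.1453, 0.2663]
ee_rot: [-3.14, -0.002, 1.182]
wrist_force: [0.5, -0.5, -2.8]
width: 0.0157
finger_force: 30.0
[ 0.5415 -0.1453  0.2663] [-3.1401 -0.0016  1.1815]
793 0.11882190562009665 ((543.5626220703125, -141.8238983154297), (39.37636184692383, 25.37247085571289), 67.31008911132812)
[[ 524.2636 -155.0947]
 [ 547.6724 -164.882 ]
 [ 562.8616 -128.5531]
 [ 539.4528 -118.7658]]
[[402.4023 245.7287]]
```

View pics/w2.png

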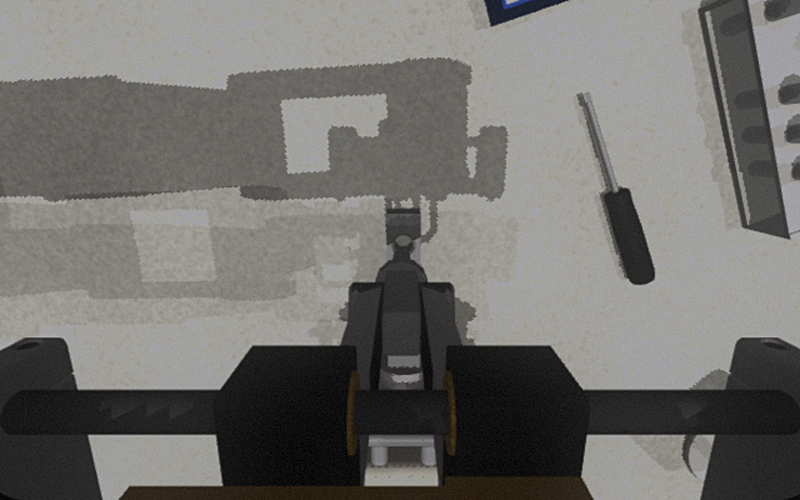

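Run:
```python
from h import *
p=np.load("w2.npz")["p"]; c=p[155:235,280:365]
save("w2c.png",cv2.convertScaleAbs(c,alpha=1.6,beta=10),7)
```

```text
(no output)
```

View pics/w2c.png

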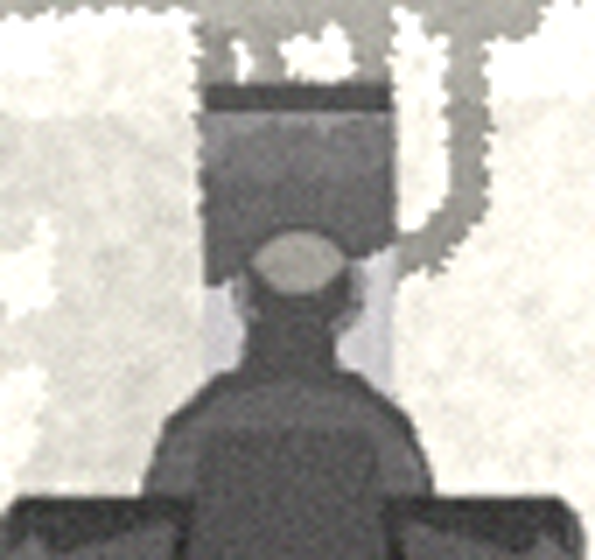

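The pin tip is over the spindle. The lens-shaped view through the hole at crop (298,262) puts the hole about 1 mm to image right of the shank, and the two agree along the spindle. I correct by (+0.9, -0.6) mm and go down in stages.

```bash
python3 -m handwheel '[[[0,0,0],[0.02,-0.012,-0.3],1],[[0,0,0],[0,0,-0.3],1],[[0,0,0],[0,0,-0.1],1],[[0,0,0],[0,0,-0.1],1],[[0,0,0],[0,0,-0.1],1]]'
python3 -m handwheel '[[[0,0,0],[0,0,-0.1],1],[[0,0,0],[0,0,-0.1],1],[[0,0,0],[0,0,0],1]]'
```

```text
time: 5.85
tool_pos: [0.5425, -0.1472, 0.221]
ee_rot: [-3.141, 0.001, 1.181]
wrist_force: [-0.8, -1.9, -1.7]
width: 0.0161
finger_force: 30.0
time: 6.15
tool_pos: [0.5423, -0.1475, 0.2107]
ee_rot: [-3.141, 0.001, 1.181]
wrist_force: [-0.8, -1.3, -3.2]
width: 0.0159
finger_force: 30.0
```

The tip is in the hole with almost no force, so I continue down.

```bash
python3 -m handwheel '[[[0,0,0],[0,0.01,-0.2],1],[[0,0,0],[0,0,-0.2],1],[[0,0,0],[0,0,-0.2],1],[[0,0,0],[0,0,0],1]]'
python3 -m handwheel '[[[0,0,0],[0,0,-0.04],1],[[0,0,0],[0,0,-0.04],1],[[0,0,0],[0,0,-0.04],1],[[0,0,0],[0,0,0],1]]'
```

```text
time: 6.55
tool_pos: [0.542, -0.1467, 0.1788]
ee_rot: [-3.139, 0.0, 1.181]
wrist_force: [0.3, -3.0, -4.5]
width: 0.0157
finger_force: 30.0
time: 6.95
tool_pos: [0.5427, -0.1469, 0.1757]
ee_rot: [3.141, 0.0, 1.181]
wrist_force: [-2.3, -3.6, -1.2]
width: 0.0156
finger_force: 30.0
```

```bash
python3 -m handwheel '[[[0,0,0],[0,0,-0.03],1],[[0,0,0],[0,0,-0.03],1],[[0,0,0],[0,0,0],1]]'
```

```text
time: 7.25
tool_pos: [0.5428, -0.1468, 0.1745]
ee_rot: [3.14, 0.0, 1.181]
wrist_force: [-4.4, -2.4, 5.8]
width: 0.0156
finger_force: 30.0
```

The flange is seated, with the upward force rising to 6 N. I release and rise.

```bash
python3 -m handwheel '[[[0,0,0],[0,0,0],0.5],[[0,0,0],[0,0,0],0.5],[[0,0,0],[0,0,0],0.5],[[0,0,0],[0,0,0],0.5],[[0,0,0],[0,0,0],0.5]]'
python3 -m handwheel '[[[0,0,0],[0,0,0.3],0.5],[[0,0,0],[0,0,0.6],0.5],[[0,0,0],[0,0,0.6],0.5],[[0,0,0],[0,0,0.5],0.5],[[0,0,0],[0,0,0],1]]'
python3 - <<'E'
from h import *
np.set_printoptions(precision=4,suppress=True)
M=cam("wrist"); p,d=robot.snapshot("wrist"); np.savez("w3.npz",p=p,d=d,K=M[0],T=M[1]); save("w3.png",p[90:330,180:460],2.5)
W=world("wrist",d,M)
for lo,hi in [(.165,.19)]:
    A=W[(abs(W[...,0]-.542)<.02)&(abs(W[...,1]+.147)<.02)&(W[...,2]>lo)&(W[...,2]<hi)&(d>0)]
    print(len(A),np.median(A[:,2]),cv2.minAreaRect(A[:,:2].astype(np.float32)*1000))
A=W[(abs(W[...,0]-.52)<.04)&(abs(W[...,1]+.2)<.03)&(W[...,2]>.15)&(W[...,2]<.18)&(d>0)]
print("bow",len(A),A.mean(0),A.max(0))
print(proj("wrist",[[.542,-.147,.178],[.542-.0605*.38,-.147-.0605*.925,.165]],M), robot.get_obs()["tool_pos"])
E
```

```text
time: 7.75
tool_pos: [0.5427, -0.1464, 0.1723]
ee_rot: [-3.141, -0.0, 1.181]
wrist_force: [-0.2, -0.6, 0.7]
width: 0.0465
finger_force: 0.0
time: 8.25
tool_pos: [0.5444, -0.1473, 0.2786]
ee_rot: [3.131, -0.0, 1.181]
wrist_force: [0.7, -0.6, -0.1]
width: 0.0422
finger_force: 0.0
541 0.17882441786222697 ((542.3163452148438, -146.27598571777344), (20.577661514282227, 15.5856351852417), 67.7989730834961)
bow 997 [ 0.5245 -0.1934  0.1621] [ 0.5556 -0.1701  0.1701]
[[317.4163 209.3606]
 [317.5284 270.2783]] [ 0.5436 -0.147   0.2756]
```

View pics/w3.png

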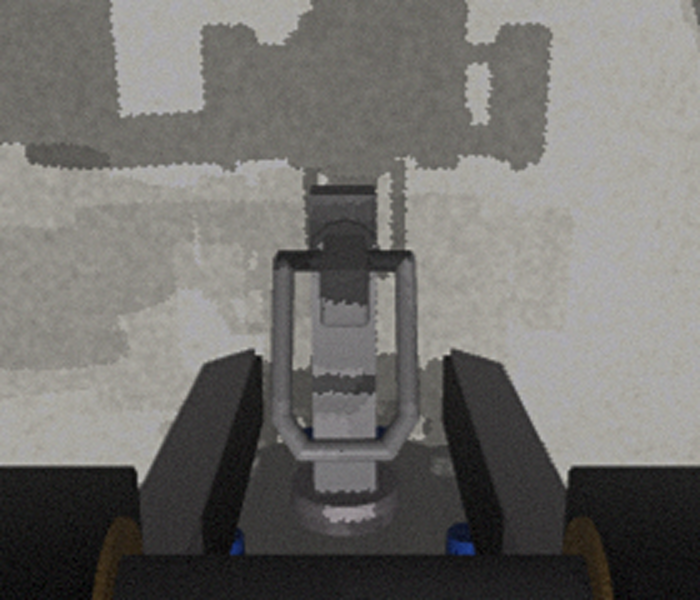

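The pin is home: head top at z 0.179, yaw 67.8°. The loop is open, with its crossbar at (345,450) in the crop. Next I close the fingers and go behind the crossbar.

```bash
python3 -m handwheel '[[[0,0,0],[-0.21,-0.49,0],1],[[0,0,0],[-0.21,-0.49,0],1],[[0,0,0],[-0.21,-0.49,0],1],[[0,0,0],[0,0,0],1],[[0,0,0],[0,0,0],1]]'
python3 -m handwheel '[[[0,0,0],[0,0,-0.3],1],[[0,0,0],[0,0,-0.3],1],[[0,0,0],[0,0,-0.3],1],[[0,0,0],[0,0,0],1],[[0,0,0],[0,0,0],1]]'
```

```text
time: 8.8
tool_pos: [0.5106, -0.22, 0.2708]
ee_rot: [-3.139, -0.001, 1.18]
wrist_force: [-0.4, 0.1, 0.3]
width: 0.0006
finger_force: 0.0
time: 9.3
tool_pos: [0.5108, -0.2196, 0.2264]
ee_rot: [-3.14, -0.0, 1.182]
wrist_force: [0.2, -0.2, 0.5]
width: 0.0007
finger_force: 0.0
```

```bash
python3 -m handwheel '[[[0,0,0],[0,0,-0.4],1],[[0,0,0],[0,0,-0.43],1],[[0,0,0],[0.076,0.185,0],1],[[0,0,0],[0.076,0.185,0.05],1],[[0,0,0],[0.076,0.185,0.15],1]]'
python3 -m handwheel '[[[0,0,0],[0.076,0.185,0.15],1],[[0,0,0],[0.076,0.185,0.13],1],[[0,0,0],[0.076,0.185,0.08],1],[[0,0,0],[0.076,0.185,0.04],1],[[0,0,0],[0.076,0.185,0],1]]'
```

```text
time: 9.8
tool_pos: [0.5218, -0.1991, 0.2015]
ee_rot: [3.134, 0.015, 1.176]
wrist_force: [-5.3, -11.0, 11.2]
width: 0.0002
finger_force: 5.2
time: 10.3
tool_pos: [0.5419, -0.1449, 0.2158]
ee_rot: [-3.141, -0.0, 1.182]
wrist_force: [-0.8, 0.5, 0.3]
width: -0.0
finger_force: 0.0
```

```bash
python3 -m handwheel '[[[0,0,0],[0,0,0.4],1],[[0,0,0],[0,0,0.6],1],[[0,0,0],[0,0,0.3],1],[[0,0,0],[0,0,0],1]]'
python3 - <<'E'
from h import *
np.set_printoptions(precision=4,suppress=True)
M=cam("wrist"); p,d=robot.snapshot("wrist"); q,e=robot.snapshot("side"); 
W=world("wrist",d,M)
A=W[(abs(W[...,0]-.542)<.02)&(abs(W[...,1]+.147)<.02)&(W[...,2]>.165)&(W[...,2]<.195)&(d>0)]
print(len(A),np.median(A[:,2]),cv2.minAreaRect(A[:,:2].astype(np.float32)*1000))
a=cv2.resize(p[100:300,220:420],(400,400)); b=cv2.resize(q[100:180,280:360],(400,400),interpolation=cv2.INTER_CUBIC)
save("w4.png",np.hstack([a,b]))
print(robot.get_obs()["tool_pos"])
E
```

```text
time: 10.7
tool_pos: [0.5426, -0.1461, 0.2836]
ee_rot: [3.137, -0.0, 1.182]
wrist_force: [0.2, -0.2, 0.4]
width: 0.0008
finger_force: 0.0
509 0.17859853996657127 ((542.7005004882812, -144.80374145507812), (20.256275177001953, 15.805913925170898), 68.22908020019531)
[ 0.5414 -0.146   0.2801]
```

View pics/w4.png

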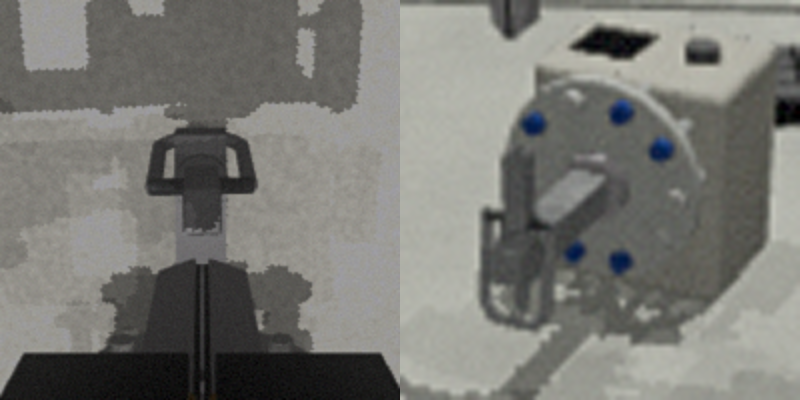

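The side crop shows the loop hanging down with its crossbar at (510,320), below the spindle. I check its height with the depth images.

Run:
```python
from h import *
np.set_printoptions(precision=1,suppress=True)
u=np.array([.378,.926]);v=np.array([.926,-.378]);c=np.array([.5423,-.1463])
for n in ["wrist","side","top"]:
    M=cam(n); p,d=robot.snapshot(n); W=world(n,d,M)
    X=(W[...,:2]-c)@u*1e3; Y=(W[...,:2]-c)@v*1e3; Z=(W[...,2]-.118)*1e3
    m=(X>-5)&(X<80)&(abs(Y)<32)&(Z>-95)&(Z<30)&(d>0)
    for lo in range(-70,20,10):
        k=m&(Z>=lo)&(Z<lo+10)&((abs(Y)>17)|(Z<-30))
        if k.sum(): print(n,lo,k.sum(),"X",np.percentile(X[k],[5,50,95]),"Y",Y[k].min(),Y[k].max())
```

```text
wrist -60 14 X [14.6 16.  16.8] Y -18.55429478177307 17.52468247494445
wrist -50 80 X [ 9.1 13.5 15.6] Y -26.9222596302584 26.092126756257183
wrist -40 44 X [10.5 12.5 14.1] Y -26.65009138956393 25.82138604683321
wrist -30 52 X [ 8.5 11.  12.4] Y -27.000596983873425 25.997593110262923
wrist -20 55 X [ 7.   9.2 10.6] Y -27.11087840242133 26.340041709731725
wrist -10 57 X [4.7 7.4 8.9] Y -26.77292855259686 26.233571906000048
wrist 0 61 X [4.1 5.9 7.3] Y -26.905537390296672 25.92051643580728
wrist 10 170 X [-1.8  2.3  5.2] Y -27.230940254815163 26.170812656952116
side -60 30 X [ 4.2 13.8 17.2] Y -23.24818205524264 18.548387586438395
side -50 18 X [ 2.2 10.4 14.4] Y -27.8183401783046 21.372155736735674
side -40 20 X [ 3.7 10.9 14. ] Y -28.804582484050062 22.15895714408657
side -30 10 X [ 5.8  9.  11.1] Y -30.207262532650766 23.651911872941405
side -20 9 X [ 4.7  7.3 11.2] Y -29.574416180304787 23.02122617709273
side -10 13 X [-0.2  5.7  9.3] Y -28.665060004372027 23.718575965153455
side 0 14 X [-1.9  4.4  7.4] Y -27.957583717910804 23.963677277268026
side 10 14 X [0.2 2.8 5.1] Y -29.18407570327215 24.26734878219078
top -60 12 X [ 9.5 13.1 14.9] Y -19.665074272957092 -4.204578342715744
top -50 7 X [ 9.  10.8 12.7] Y -27.637775334950014 -7.566297841343285
top -40 5 X [ 6.7 10.  11.2] Y -26.906176319964658 -20.80541011614833
top -30 6 X [5.  8.7 9.6] Y -26.522055405293905 22.424147518575097
top -20 9 X [3.4 7.  9.2] Y -26.48102501049574 22.826555366993112
top -10 8 X [2.2 5.4 7.1] Y -26.704263823761654 24.206517451858073
top 0 8 X [2.2 4.4 5.6] Y -27.59038641162755 23.78013128753795
top 10 16 X [-3.5  0.6  4. ] Y -26.177148849396477 25.95170534743443
```

The loop is shut, with its crossbar at x +12 and z -57 mm in the pin's frame. The flange is home and the arm is clear of everything.

```bash
python3 -c "
from bench import robot
print(robot.close_job())"
```

```text
the job is handed in; nothing more can be done
None
```

The linch pin is fully home in the cross hole, its loop is snapped shut under the spindle, the arm is clear, and the job was handed in at about 11 s; handing it in returned no verdict.

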